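Close up the row of tape rolls and shut the bar

TASK

The tape rolls in the counter tray are spread out. From the open end, keep them against the fence and push them along it as one row until they stand tight together and press firmly on the end plate (hold about 10 to 16 N on the last roll for a moment, never over 25 N, or the rolls dent), without any roll popping out of line, tipping or being lifted; then swing the retaining bar over and fully down in front of them. Leave everything else on the bench where it is.

Things in the scene. Friction and masses are not known exactly. Their poses are not given: they have to be found in the camera images.
- tray: shallow aluminium roll tray fixed to the bench; z up, y axis along the row towards the end plate, x axis towards the back fence. Origin at bench height. Its floor plate spans x = -40 to +45 mm, y = -265 to +215 mm, its top at z = 4 mm. The front (-x) side and the -y end are open, with no lip.
- fence (a point): point on the top edge of the tray's back fence, on its inner face (towards the rolls), at x = +32, y = 0, z = 30 mm of the tray. The fence is straight, 3 mm thick and runs the whole length of the floor. A roll touching it has its centre at x = +3 mm of the tray.
- plate_zone (a point): middle of the stretch where the blue end plate may be clamped, at x = +3, y = +141, z = 4 mm of the tray. The face of its rubber-faced pad (52 mm wide, up to 47 mm above the bench, looking to -y) lies anywhere between y = +120 and +162 mm: set differently each time, NOT measured, to be found by feel. The pad is sprung: 6 N per mm, 4 mm travel.
- roll1: silver roll of tape, 58 mm diameter, 48 mm high, about 0.14 kg, standing flat in the tray with its axis upright; origin at the centre of its underside. First of the row, next to the end plate. The rolls start with gaps of 3 to 15 mm between them and stand 0.5 to 6.5 mm off the fence; sliding the whole closed row takes a few N.
- roll2: white roll of tape, 58 mm diameter, 48 mm high, about 0.14 kg, standing flat in the tray with its axis upright; origin at the centre of its underside. Number 2 of the row.
- roll3: yellow roll of tape, 58 mm diameter, 48 mm high, about 0.14 kg, standing flat in the tray with its axis upright; origin at the centre of its underside. Number 3 of the row.
- roll4: red roll of tape, 58 mm diameter, 48 mm high, about 0.14 kg, standing flat in the tray with its axis upright; origin at the centre of its underside. Number 4 of the row.
- roll5: black roll of tape, 58 mm diameter, 48 mm high, about 0.14 kg, standing flat in the tray with its axis upright; origin at the centre of its underside. Last of the row, at the open (-y) end: the one to push on.
- bar (a joint): hinge of the retaining bar, rad: 0 = shut (level, in front of the rolls, against its stop), about 2 = standing up and leaning back behind the fence. Stiff hinge, stays where it is left, needs about 2 to 4 N at the bar. Axis parallel to the tray's y axis, at x = +42, z = 28 mm of the tray. It cannot shut on a roll that is out of line or under an arm.
- bar_grip (a point): middle of the retaining bar, on the centre line of its orange sleeve (11 mm thick, 90 mm long, along the tray's y axis). The bar is a U of 8 mm wire, its long side 84 mm from the hinge axis, its arms at y = -180 and +203 mm of the tray. Shut, it is at x = -42, z = 28 mm of the tray, in front of the rolls, 10 mm clear of them. It passes their top edges by 6 mm.
- cutter: orange utility cutter, 155 mm long, 20 mm high, lying in front of the tray; origin at the centre of its underside. Bystander, leave alone.
- measure: yellow tape measure, 64 x 34 x 62 mm; origin at the centre of its underside. Bystander, leave alone.
- spray: blue spray can, 65 mm diameter, 190 mm high; origin at the centre of its underside. Bystander, leave alone.
- brownroll: brown packing-tape roll, 100 mm diameter, 48 mm high; origin at the centre of its underside. Bystander, leave alone.
- bladebox: white and blue box, 110 x 60 x 35 mm; origin at the centre of its underside. Bystander, leave alone.
- fixbox: orange box, 100 x 70 x 50 mm; origin at the centre of its underside. Bystander, leave alone.
- marker: black marker with a red cap, 135 mm long, 17 mm thick, lying in front of the tray; origin at the centre of its underside. Bystander, leave alone.
Things that resemble listed ones, but are neither listed nor needed, are in the scene too. What is shaped like the roll2 but green is not meant.

How it is judged:
By the outcome, as a careful person would: the job done as asked, in the order asked, and still so for the second after the job is handed in, with the robot touching nothing.
It also fails if it takes over 69 s, if anything falls off the work surface, if the arm or the gripper's body presses on something with over 40 N, if the wrist force passes 120 N, or if a joint passes its speed limit or range.

ROBOT

A 7-joint arm with a two-finger parallel gripper is mounted at the origin on the work surface. World frame = base frame: x ahead of the robot, y to its left, z up, the work surface at z = 0. Lengths are in m, angles in rad, forces in N, time in s.
With the tool pointing down it reaches from about 0.35 to 0.9 m from the base axis. Payload 8.1 kg.
Tool frame: the origin (TCP) lies on the front face of the gripper's body, between the roots of the fingers; the fingertips stand 66 mm ahead of it and the grasp point (between the pads) lies 47 mm ahead of it; y points along the fingers, z is the direction in which the jaws open and shut, and the axes are right-handed (so a half turn about y gives the same grasp; the last joint's range is limited). The gripper opens to 92 mm and grips with 3 to 60 N. Pads are 19 mm wide; open, the fingers measure 130 mm over their backs; the gripper's body (75 mm by 190 mm) begins 47 mm behind the grasp point.
Start: joints at [-1.345, 0.434, 0.025, 1.573, -0.012, 1.134, -0.075], TCP at [0.202, 0.592, 0.292] pointing down, gripper open.
Joint ranges: [-2.62, 2.62], [-0.44, 2.09], [-1.27, 1.32], [0.08, 2.57], [-1.32, 4.46], [0.12, 2], [-2.74, 2.74]. Speed limits (rad/s): [2.22, 2.22, 3.01, 3.01, 3.14, 3.14, 3.14].

INTERFACE

Orientations are given as a 3x3 rotation matrix whose columns are the frame's x, y, z axes.
In Python, from rig import monitor, grab_frame, ticket gives the robot as it stands. The module is installed in compiled form; this text tells all that it offers.
- The arm moves only by the shell command python3 -m handwheel 'ROWS'. ROWS is JSON, a list of rows, each an object with "translation": the shift along the tool's x, y, z scaled (see below), a list of three; "turn": the turn, a rotation vector about the tool's x, y, z scaled (see below), a list of three; "grip": the opening, from 0 (shut) to 1 (fully open). A call has 1 to 5 rows; each row shifts and turns the commanded pose from where the row before left it, along the tool's axes as they then stand; what a row does not reach is not made up. The controller multiplies each number of a shift by 40 mm and each number of a turn by 8 degrees. A row lasts 1/8 s, in which the tool goes at most 62.5 mm and 10.7 degrees, less where a joint would pass 70% of its speed; a pose out of reach is approached as far as the arm can. A call with a number of a shift or a turn outside -1 to 1 is refused whole. A call with a gripper value outside its range is refused whole. The fingers move at their own pace and stop on an object; the grip force is fixed at half the most. Time passes only in rows, so rows that do not move let the fingers close. It gives the time, the measured TCP pose, the force and the opening at its end, in the units of the state.
- monitor.sense(): the state, without advancing time (a new reading comes with each control period).
- grab_frame(name): name is "scene" or "top" or "wrist"; returns a dict with "pixels" (384x512x3 uint8, blue, green, red), "fovy" (degrees; the focal length in pixels is half the picture's height over the tangent of half this angle, whatever the lens; pixels are square), "cx", "cy" (the principal point, pixels), "cam_to_world" (4x4, takes a point from camera to world coordinates). Camera axes: x right, y down, z forward; pixel columns grow to the right and rows downward; lengths in m; the calibration is good to about 2 mm. The wrist camera is an equidistant fisheye: a pixel r from the principal point sees the ray r / f radians off the axis. A picture is of the moment at which its call begins. There is no depth.
- ticket.close_job(): hands the job in, once; it reports no verdict.
The state is a dict: "time": time; "joint_positions": joint angles; "qd": joint speeds; "effort": joint torques, N m; "position": TCP position; "tool_rot": TCP orientation; "contact_force": force on the tool from outside, world axes, zero at the start; "torque": the same for the moment, N m; "gripper_width": finger opening in m.
Only numpy, scipy, OpenCV 4.12 (cv2) and the standard library are available. Lean on these libraries where they do the work, as an engineer would, in place of code of your own. Each camera call takes 0.05 s, during which the arm holds its last target. There are 200 camera calls.

## Working session

There is one attempt and no reset: what is moved stays moved. The work goes in short steps, Python scripts to look and compute and a shell command to move; the robot and the scene stay as the last step left them, time stands still between calls to the robot, and variables do not carry over. Pictures are saved under pics/ and viewed, about 8 in all and at most 12, crops included, and the job is handed in when it is done.

```bash
mkdir -p pics
cat > h.py <<'E'
import numpy as np, cv2
from rig import monitor, grab_frame, ticket
def ray(f,u,v):
    T=np.array(f["cam_to_world"]);h=f["pixels"].shape[0]
    fl=h/2/np.tan(np.radians(f["fovy"])/2)
    d=T[:3,:3]@np.array([(u-f["cx"])/fl,(v-f["cy"])/fl,1.]);return T[:3,3],d
def onz(f,u,v,z):
    o,d=ray(f,u,v);return o+d*(z-o[2])/d[2]
def proj(f,p):
    T=np.array(f["cam_to_world"]);h=f["pixels"].shape[0]
    fl=h/2/np.tan(np.radians(f["fovy"])/2)
    c=T[:3,:3].T@(np.array(p)-T[:3,3]);return c[:2]/c[2]*fl+[f["cx"],f["cy"]]
E
python3 - <<'E'
from h import *
import pickle
s=monitor.sense();print({k:np.round(v,3).tolist() for k,v in s.items()})
fr={}
for n in("scene","top"):
    f=grab_frame(n);fr[n]=f;cv2.imwrite(f"pics/{n}0.png",f["pixels"]);print(n,f["fovy"],f["cx"],f["cy"],np.round(f["cam_to_world"],3).tolist())
pickle.dump(fr,open("f0.pkl","wb"))
E
```

```text
{'time': 0.0, 'joint_positions': [-1.345, 0.435, 0.025, 1.574, -0.012, 1.134, -0.075], 'qd': [-0.0, 0.0, -0.002, -0.0, -0.0, 0.001, -0.0], 'effort': [0.0, -66.785, 0.985, -31.446, -0.061, 0.043, 0.0], 'position': [0.202, 0.591, 0.291], 'tool_rot': [[0.946, -0.0, 0.323], [-0.323, -0.002, 0.946], [0.0, -1.0, -0.002]], 'contact_force': [-0.42, 0.169, -0.552], 'torque': [-0.067, -0.006, -0.016], 'gripper_width': 0.092}
scene 50.11127737539743 255.55346200103534 196.48741118526408 [[-0.713, 0.541, -0.447, 1.019], [0.702, 0.542, -0.463, 0.509], [-0.008, -0.643, -0.766, 0.917], [0.0, 0.0, 0.0, 1.0]]
top 50.410853246119814 252.2794764399423 187.07125252475626 [[-0.009, -0.981, 0.195, 0.292], [-1.0, 0.009, -0.001, -0.032], [-0.001, -0.195, -0.981, 1.1], [0.0, 0.0, 0.0, 1.0]]
```

View pics/top0.png

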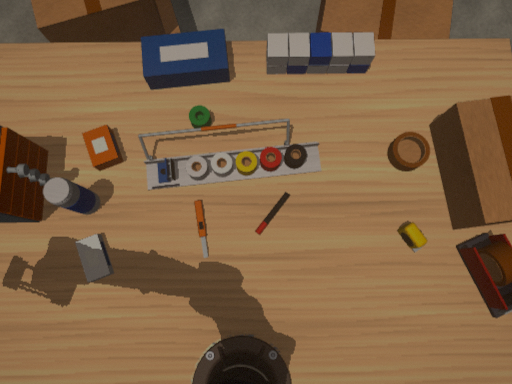

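View pics/scene0.png

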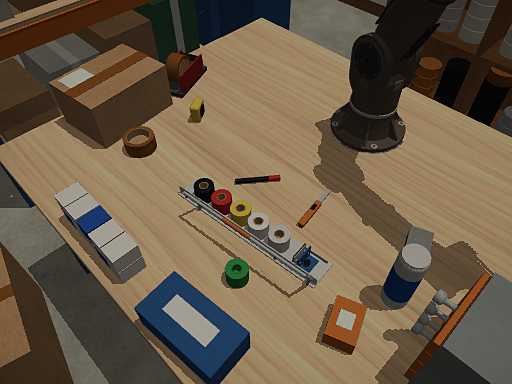

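The top view shows the row at (197,166) silver, (222,164) white, (246,162) yellow, (271,158) red and (296,155) black. The blue end plate is at (165,170). The bar leans back behind the fence, with its orange sleeve at (219,127). A green decoy roll is at (200,117). I'll enlarge and measure the tray.

Run:
```python
from h import *
import pickle
fr=pickle.load(open("f0.pkl","rb"))
a=fr["top"]["pixels"][108:200,132:332];cv2.imwrite("pics/c1.png",cv2.resize(a,None,fx=4,fy=4,interpolation=cv2.INTER_CUBIC))
f=fr["scene"];b=f["pixels"][170:295,170:340]
s=monitor.sense();print(proj(f,s["position"]),proj(fr["top"],s["position"]))
c=cv2.resize(b,None,fx=4,fy=4,interpolation=cv2.INTER_CUBIC);cv2.imwrite("pics/c2.png",c)
```

```text
[584.27019432 198.84374421] [-74.99696593 319.88681776]
```

View pics/c1.png

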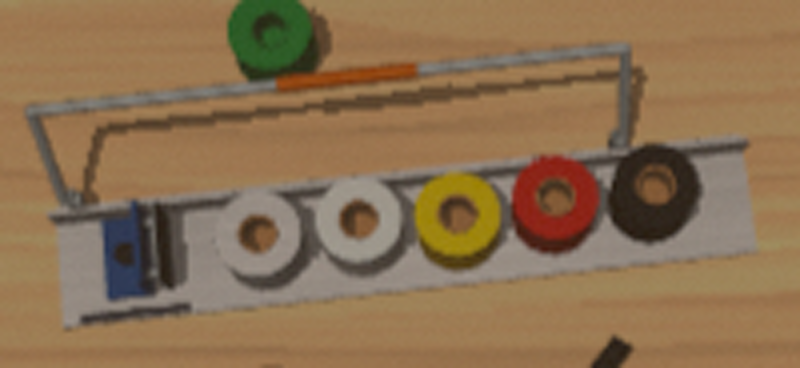

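View pics/c2.png

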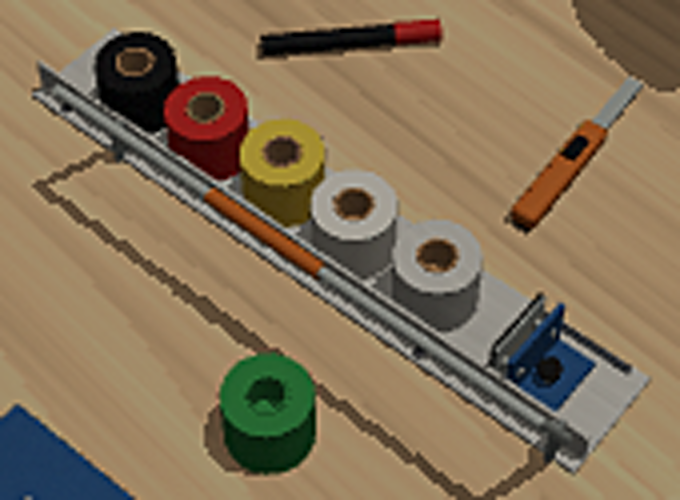

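Run:
```python
from h import *
import pickle
f=pickle.load(open("f0.pkl","rb"))["top"]
P=lambda u,v,z:onz(f,132+(u+.5)/4-.5,108+(v+.5)/4-.5,z)
A=P(66,328,.004);B=P(757,248,.004)
print(A,B,np.linalg.norm(A-B))
y=(A-B)[:2];L=np.hypot(*y);y/=L;x=np.array([y[1],-y[0]])
# A = (-40,215), B=(-40,-265)
M=(A+B)[:2]/2; O=M-(-.040)*x-(-.025)*y
print("O",O,"x",x,"y",y,"yaw",np.degrees(np.arctan2(-y[0],y[1])))
def t(p):return np.round([(p[:2]-O)@x*1e3,(p[:2]-O)@y*1e3],1)
for n,u,v in(("fenceR",747,143),("fenceL",52,217)):print(n,t(P(u,v,.030)))
for n,u,v in(("s",258,231),("w",358,218),("y",458,213),("r",555,197),("b",654,185)):print(n,t(P(u,v,.052)))
for n,u,v in(("padtop",155,204),("padbot",168,284)):print(n,t(P(u,v,.047)))
for z in(.09,.1,.11):print("bar",z,t(P(28,110,z)),t(P(628,48,z)),"sl",t(P(278,84,z)),t(P(416,70,z)))
print("hinge",t(P(72,200,.03)),t(P(620,143,.03)))
```

```text
[0.50578764 0.25178953 0.004     ] [ 0.55752317 -0.22343051  0.004     ] 0.47802787746025244
O [0.56871478 0.04336174] x [0.99412621 0.108227  ] y [-0.108227    0.99412621] yaw 6.213120238260149
fenceR [  28.  -263.1]
fenceL [ 31.8 212.1]
s [-0.3 71.9]
w [0.8 5.3]
y [ -3.6 -61. ]
r [  -0.3 -126.3]
b [ 1.000e-01 -1.928e+02]
padtop [ 27.7 139.1]
padbot [-27.9 134.9]
bar 0.09 [ 87.5 208.3] [  83.7 -183.4] sl [86.  45.8] [ 85.  -44.3]
bar 0.1 [ 83.8 205.8] [  80. -182.] sl [82.4 44.9] [ 81.3 -44.3]
bar 0.11 [ 80.2 203.3] [  76.4 -180.6] sl [78.7 44. ] [ 77.7 -44.3]
hinge [ 42.1 197.8] [  38.3 -176.9]
```

```bash
cat >> h.py <<'E'
yaw=np.radians(5.8);Y=np.array([-np.sin(yaw),np.cos(yaw)]);X=np.array([Y[1],-Y[0]])
O=np.array([0.5687,0.0434])-.001*X
def st(s=None):
    s=s or monitor.sense();p=np.array(s["position"]);R=np.array(s["tool_rot"])
    q=np.array([(p[:2]-O)@X,(p[:2]-O)@Y,p[2]-.066])*1e3
    F=np.array(s["contact_force"]);fz=R[:,2]
    print("t",round(s["time"],2),"tip tray mm",q.round(1),"F tray",np.round([F[:2]@X,F[:2]@Y,F[2]],1),"yawoff",round(np.degrees(np.arctan2(fz[:2]@X,fz[:2]@Y)),1),"tilt",(R[2]).round(3),"w",round(s["gripper_width"]*1e3,1))
    return q,R
def to(x,y,z):
    q,R=st();d=np.array([x,y,z])-q
    w=np.r_[X*d[0]+Y*d[1],d[2]];print("units tool xyz",(R.T@w/40).round(3))
E
cat > s.py <<'E'
import sys
from h import *
to(*map(float,sys.argv[1:4])) if len(sys.argv)>3 else st()
E
python3 -m handwheel '[{"translation":[0,0,0],"turn":[0,-1,0],"grip":0.51},{"translation":[0,0,0],"turn":[0,-1,0],"grip":0.51},{"translation":[0,0,0],"turn":[0,-1,0],"grip":0.51},{"translation":[0,0,0],"turn":[0,-0.08,0],"grip":0.51},{"translation":[0,0,0],"turn":[0,0,0],"grip":0.51}]'
python3 s.py -60 38 120
```

```text
time: 0.72
position: [0.2018, 0.5914, 0.292]
tool_rot: [[0.995, -0.0, -0.098], [0.098, -0.0, 0.995], [-0.0, -1.0, -0.0]]
contact_force: [0.3, 1.0, 0.4]
gripper_width: 0.0484
t 0.72 tip tray mm [-308.6  582.3  226. ] F tray [0.4 1.  0.4] yawoff 0.2 tilt [-0. -1. -0.] w 48.4
units tool xyz [  6.255   2.654 -13.587]
```

```bash
python3 -m handwheel '[{"translation":[0.45,0,-0.97],"turn":[0,0,0],"grip":0.51},{"translation":[0.45,0,-0.97],"turn":[0,0,0],"grip":0.51},{"translation":[0.45,0,-0.97],"turn":[0,0,0],"grip":0.51},{"translation":[0.45,0,-0.97],"turn":[0,0,0],"grip":0.51},{"translation":[0.45,0,-0.97],"turn":[0,0,0],"grip":0.51}]' >/dev/null
python3 -m handwheel '[{"translation":[0.45,0,-0.97],"turn":[0,0,0],"grip":0.51},{"translation":[0.45,0,-0.97],"turn":[0,0,0],"grip":0.51},{"translation":[0.45,0,-0.97],"turn":[0,0,0],"grip":0.51},{"translation":[0.45,0,-0.97],"turn":[0,0,0],"grip":0.51},{"translation":[0.45,0,-0.97],"turn":[0,0,0],"grip":0.51}]'
python3 s.py -60 38 120
```

```text
time: 1.98
position: [0.4206, 0.2225, 0.2924]
tool_rot: [[0.995, 0.0, -0.099], [0.099, 0.0, 0.995], [0.0, -1.0, 0.0]]
contact_force: [1.1, -0.5, -0.2]
gripper_width: 0.0469
t 1.98 tip tray mm [-128.2  193.1  226.4] F tray [ 1.  -0.6 -0.2] yawoff 0.1 tilt [ 0. -1.  0.] w 46.9
units tool xyz [ 1.714  2.659 -3.875]
```

```bash
python3 -m handwheel '[{"translation":[0.43,0.6,-0.97],"turn":[0,0,0],"grip":0.51},{"translation":[0.43,0.7,-0.97],"turn":[0,0,0],"grip":0.51},{"translation":[0.43,0.7,-0.97],"turn":[0,0,0],"grip":0.51},{"translation":[0.43,0.65,-0.97],"turn":[0,0,0],"grip":0.51},{"translation":[0,0,0],"turn":[0,0,0],"grip":0.51}]' >/dev/null
python3 - <<'E'
from h import *
to(-60,38,12)
f=grab_frame("wrist");cv2.imwrite("pics/w1.png",f["pixels"])
import pickle;pickle.dump(f,open("w1.pkl","wb"));print(f["fovy"],f["cx"],f["cy"],np.round(f["cam_to_world"],3).tolist())
E
```

```text
t 2.6 tip tray mm [-60.   35.6 118.6] F tray [-0.   0.8  0.7] yawoff 0.4 tilt [-0.003 -1.    -0.002] w 47.0
units tool xyz [0.006 2.664 0.067]
65.70646984690485 254.91216774217614 193.1219673936779 [[-0.092, 0.962, 0.256, 0.436], [0.996, 0.089, 0.022, 0.066], [-0.001, 0.257, -0.966, 0.275], [0.0, 0.0, 0.0, 1.0]]
```

View pics/w1.png

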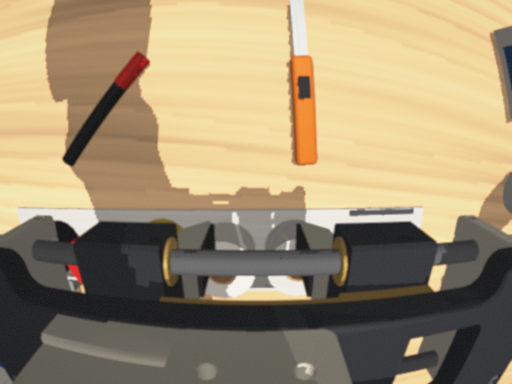

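The wrist view shows the tray's front edge along row 208 and the two white/silver rolls between the fingers at (235,285) and (285,285). The tip of the cutter is at (305,164) and the marker's end is at (70,160). I'll use it to check the tray's front edge and the clearance to the cutter.

Run:
```python
from h import *
import pickle
f=pickle.load(open("w1.pkl","rb"));T=np.array(f["cam_to_world"]);fl=192/np.tan(np.radians(f["fovy"])/2)
def P(u,v,z):
    a=np.array([u-f["cx"],v-f["cy"]]);r=np.hypot(*a);th=r/fl
    d=T[:3,:3]@np.r_[a/r*np.sin(th),np.cos(th)];p=T[:3,3]+d*(z-T[2,3])/d[2]
    return np.round([(p[:2]-O)@X*1e3,(p[:2]-O)@Y*1e3],1)
for n,u,v,z in(("frontL",22,208,.004),("mid",220,210,.004),("frontR",420,207,.004),("cornerback R",424,287,.004),("cut",316,162,.018),("cut",295,164,.018),("mark",68,163,.01)):print(n,P(u,v,z))
```

```text
frontL [ -40.4 -249.7]
mid [-40.1   1.5]
frontR [-39.7 211.6]
cornerback R [ 64.  240.8]
cut [-88.4  89.7]
cut [-86.5  70.9]
mark [ -92.4 -158.7]
```

Front edge agrees within 0.5 mm, and the cutter and marker are clear. Next I lower and press the first two rolls to the fence.

```bash
python3 -m handwheel '[{"translation":[0,0.9,0.06],"turn":[0,0,0],"grip":0.51},{"translation":[0,0.9,0],"turn":[0,0,0],"grip":0.51},{"translation":[0,0.87,0],"turn":[0,0,0],"grip":0.51},{"translation":[0.2,0,0],"turn":[0,0,0],"grip":0.51},{"translation":[0.12,0,0],"turn":[0,0,0],"grip":0.51}]' >/dev/null; python3 s.py -36 38 12
python3 -m handwheel '[{"translation":[0.1,0,0],"turn":[0,0,0],"grip":0.51},{"translation":[0.07,0,0],"turn":[0,0,0],"grip":0.51},{"translation":[0.05,0,0],"turn":[0,0,0],"grip":0.51}]' >/dev/null; python3 s.py -36 38 12
```

```text
t 3.27 tip tray mm [-45.5  42.5  14.9] F tray [-0.  -1.9  1.3] yawoff -0.0 tilt [ 0.002 -1.     0.001] w 46.9
units tool xyz [ 0.236  0.074 -0.112]
t 3.65 tip tray mm [-38.5  41.6  13.8] F tray [-4.1  0.2  2.7] yawoff 0.0 tilt [-0.001 -1.     0.   ] w 46.5
units tool xyz [ 0.063  0.046 -0.091]
```

```bash
for i in 1; do python3 -m handwheel '[{"translation":[0,0,0],"turn":[0,0,0],"grip":0.51},{"translation":[0,0,0],"turn":[0,0,0],"grip":0.51}]' >/dev/null; python3 s.py; python3 -m handwheel '[{"translation":[0.03,0,0],"turn":[0,0,0],"grip":0.51},{"translation":[0,0,0],"turn":[0,0,0],"grip":0.51}]' >/dev/null; python3 s.py;python3 -m handwheel '[{"translation":[0.03,0,0],"turn":[0,0,0],"grip":0.51},{"translation":[0,0,0],"turn":[0,0,0],"grip":0.51}]' >/dev/null; python3 s.py; done
```

```text
t 3.9 tip tray mm [-38.4  41.6  13.4] F tray [-2.6  0.6  1.1] yawoff 0.0 tilt [-0. -1.  0.] w 47.0
t 4.15 tip tray mm [-37.   41.5  13.4] F tray [-3.   0.1  0.5] yawoff 0.0 tilt [ 0. -1. -0.] w 47.3
t 4.4 tip tray mm [-36.7  41.5  13.3] F tray [-5.5  0.2  3.6] yawoff 0.0 tilt [-0.002 -1.    -0.   ] w 47.2
```

```bash
python3 -m handwheel '[{"translation":[0.02,0,0],"turn":[0,0,0],"grip":0.51},{"translation":[0,0,0],"turn":[0,0,0],"grip":0.51}]' >/dev/null; python3 s.py
python3 -m handwheel '[{"translation":[-0.5,0,0],"turn":[0,0,0],"grip":0.51},{"translation":[0,0,-0.9],"turn":[0,0,0],"grip":0.51},{"translation":[0,0,-0.9],"turn":[0,0,0],"grip":0.51},{"translation":[0,0,-0.9],"turn":[0,0,0],"grip":0.51},{"translation":[0,0,-0.57],"turn":[0,0,0],"grip":0.51}]' >/dev/null; python3 s.py -41 -93 12
```

```text
t 4.65 tip tray mm [-36.6  41.5  13.2] F tray [-7.5  0.2  6. ] yawoff 0.0 tilt [-0.003 -1.    -0.   ] w 46.7
t 5.28 tip tray mm [-54.3 -91.5  13.7] F tray [ 0.1  0.2 -0. ] yawoff 0.1 tilt [ 0.002 -1.    -0.001] w 47.0
units tool xyz [ 0.332  0.042 -0.036]
```

```bash
python3 -m handwheel '[{"translation":[0.15,0,0],"turn":[0,0,0],"grip":0.51},{"translation":[0.1,0,0],"turn":[0,0,0],"grip":0.51},{"translation":[0.08,0,0],"turn":[0,0,0],"grip":0.51},{"translation":[0.06,0,0],"turn":[0,0,0],"grip":0.51},{"translation":[0,0,0],"turn":[0,0,0],"grip":0.51}]' >/dev/null; python3 s.py;python3 -m handwheel '[{"translation":[0.03,0,0],"turn":[0,0,0],"grip":0.51},{"translation":[0,0,0],"turn":[0,0,0],"grip":0.51}]' >/dev/null; python3 s.py;python3 -m handwheel '[{"translation":[0.03,0,0],"turn":[0,0,0],"grip":0.51},{"translation":[0,0,0],"turn":[0,0,0],"grip":0.51}]' >/dev/null; python3 s.py
```

```text
t 5.9 tip tray mm [-39.1 -88.7  13.4] F tray [-0.2 -0.5  0.6] yawoff -0.0 tilt [ 0. -1.  0.] w 46.5
t 6.15 tip tray mm [-38.4 -89.1  13.4] F tray [-0.8  0.7 -0.5] yawoff -0.0 tilt [-0. -1.  0.] w 46.8
t 6.4 tip tray mm [-37.1 -89.4  13.4] F tray [-1.4 -0.2 -1.3] yawoff 0.0 tilt [-0. -1. -0.] w 46.7
```

```bash
python3 -m handwheel '[{"translation":[0.03,0,0],"turn":[0,0,0],"grip":0.51},{"translation":[0,0,0],"turn":[0,0,0],"grip":0.51}]' >/dev/null; python3 s.py;python3 -m handwheel '[{"translation":[0.025,0,0],"turn":[0,0,0],"grip":0.51},{"translation":[0,0,0],"turn":[0,0,0],"grip":0.51}]' >/dev/null; python3 s.py;python3 -m handwheel '[{"translation":[0.02,0,0],"turn":[0,0,0],"grip":0.51},{"translation":[0,0,0],"turn":[0,0,0],"grip":0.51}]' >/dev/null; python3 s.py
```

```text
t 6.65 tip tray mm [-36.8 -89.4  13.3] F tray [-5.9  0.4  4.1] yawoff 0.0 tilt [-0.002 -1.     0.   ] w 46.9
t 6.9 tip tray mm [-36.7 -89.4  13.2] F tray [-8.8  0.5  6.7] yawoff 0.0 tilt [-0.004 -1.     0.   ] w 46.9
t 7.15 tip tray mm [-36.6 -89.4  13.1] F tray [-11.1   0.5   8.3] yawoff 0.0 tilt [-0.005 -1.     0.   ] w 46.6
```

```bash
python3 -m handwheel '[{"translation":[-0.5,0,0],"turn":[0,0,0],"grip":0},{"translation":[0,0,-0.9],"turn":[0,0,0],"grip":0},{"translation":[0,0,-0.9],"turn":[0,0,0],"grip":0},{"translation":[0,0,-0.8],"turn":[0,0,0],"grip":0},{"translation":[0.15,0,0],"turn":[0,0,0],"grip":0}]' >/dev/null; python3 s.py -38 -193 12;python3 -m handwheel '[{"translation":[0.08,0,0],"turn":[0,0,0],"grip":0},{"translation":[0.08,0,0],"turn":[0,0,0],"grip":0},{"translation":[0,0,0],"turn":[0,0,0],"grip":0}]' >/dev/null; python3 s.py -38 -193 12
```

```text
t 7.78 tip tray mm [ -48.  -197.    13.7] F tray [-0.1  1.4 -1.3] yawoff 0.3 tilt [ 0.001 -1.    -0.002] w 2.4
units tool xyz [0.25  0.043 0.1  ]
t 8.15 tip tray mm [ -41.1 -192.2   13.4] F tray [ 0.1  1.  -0.2] yawoff -0.1 tilt [ 0. -1.  0.] w 0.1
units tool xyz [ 0.077  0.036 -0.02 ]
```

```bash
python3 -m handwheel '[{"translation":[0.06,0,0],"turn":[0,0,0],"grip":0},{"translation":[0.03,0,0],"turn":[0,0,0],"grip":0},{"translation":[0,0,0],"turn":[0,0,0],"grip":0}]' >/dev/null; python3 s.py;python3 -m handwheel '[{"translation":[0.03,0,0],"turn":[0,0,0],"grip":0},{"translation":[0,0,0],"turn":[0,0,0],"grip":0}]' >/dev/null; python3 s.py;python3 -m handwheel '[{"translation":[0.02,0,0],"turn":[0,0,0],"grip":0},{"translation":[0,0,0],"turn":[0,0,0],"grip":0}]' >/dev/null; python3 s.py
```

```text
t 8.53 tip tray mm [ -38.  -193.2   13.4] F tray [-1.1  0.5  0.3] yawoff -0.0 tilt [ 0. -1.  0.] w 0.4
t 8.78 tip tray mm [ -37.1 -193.3   13.4] F tray [-2.3  0.7  1. ] yawoff 0.0 tilt [-0. -1.  0.] w 0.1
t 9.03 tip tray mm [ -36.7 -193.3   13.3] F tray [-3.1  1.   3.5] yawoff 0.0 tilt [-0.001 -1.     0.   ] w 0.6
```

```bash
python3 -m handwheel '[{"translation":[-0.4,0,0],"turn":[0,0,0],"grip":0},{"translation":[0,0,-0.9],"turn":[0,0,0],"grip":0},{"translation":[0,0,-0.85],"turn":[0,0,0],"grip":0},{"translation":[0.6,0,0],"turn":[0,0,0],"grip":0},{"translation":[0.65,0,0],"turn":[0,0,0],"grip":0}]' >/dev/null; python3 s.py ;python3 -m handwheel '[{"translation":[0,0,0],"turn":[0,1,0],"grip":0},{"translation":[0,0,0],"turn":[0,0,0],"grip":0}]' >/dev/null; python3 s.py -2 -245 10
```

```text
t 9.65 tip tray mm [  -2.4 -264.2   13.5] F tray [ 1.   0.7 -0.4] yawoff 0.1 tilt [ 0. -1. -0.] w 0.8
t 9.9 tip tray mm [  -2.5 -263.1   13.2] F tray [-0.2  0.6 -0.5] yawoff 8.0 tilt [-0. -1. -0.] w -0.2
units tool xyz [-0.051  0.081  0.449]
```

```bash
python3 -m handwheel '[{"translation":[-0.028,0.05,0.2],"turn":[0,0,0],"grip":0},{"translation":[-0.028,0,0.2],"turn":[0,0,0],"grip":0},{"translation":[-0.014,0,0.1],"turn":[0,0,0],"grip":0},{"translation":[-0.014,0,0.1],"turn":[0,0,0],"grip":0},{"translation":[-0.014,0,0.1],"turn":[0,0,0],"grip":0}]' >/dev/null; python3 s.py ;python3 -m handwheel '[{"translation":[-0.014,0,0.1],"turn":[0,0,0],"grip":0},{"translation":[-0.014,0,0.1],"turn":[0,0,0],"grip":0},{"translation":[0,0,0],"turn":[0,0,0],"grip":0}]' >/dev/null; python3 s.py;python3 -m handwheel '[{"translation":[-0.014,0,0.1],"turn":[0,0,0],"grip":0},{"translation":[-0.014,0,0.1],"turn":[0,0,0],"grip":0},{"translation":[0,0,0],"turn":[0,0,0],"grip":0}]' >/dev/null; python3 s.py
```

```text
t 10.53 tip tray mm [  -2.5 -235.7   11.6] F tray [-2.9 -3.8  3. ] yawoff 8.0 tilt [-0.    -1.    -0.001] w 0.2
t 10.9 tip tray mm [  -2.7 -227.6   11.5] F tray [-1.6 -3.5  2.3] yawoff 8.0 tilt [-0.001 -1.    -0.001] w 0.5
t 11.28 tip tray mm [  -2.6 -219.7   11.5] F tray [-3.2 -4.3  2.7] yawoff 8.1 tilt [-0.    -1.    -0.001] w 0.7
```

```bash
python3 -m handwheel '[{"translation":[-0.014,0,0.1],"turn":[0,0,0],"grip":0},{"translation":[-0.014,0,0.1],"turn":[0,0,0],"grip":0},{"translation":[-0.014,0,0.1],"turn":[0,0,0],"grip":0},{"translation":[-0.014,0,0.1],"turn":[0,0,0],"grip":0},{"translation":[0,0,0],"turn":[0,0,0],"grip":0}]' >/dev/null; python3 s.py;python3 -m handwheel '[{"translation":[-0.014,0,0.1],"turn":[0,0,0],"grip":0},{"translation":[-0.014,0,0.1],"turn":[0,0,0],"grip":0},{"translation":[0,0,0],"turn":[0,0,0],"grip":0}]' >/dev/null; python3 s.py
python3 - <<'E'
from h import *
a=grab_frame("top")["pixels"][95:200,132:332];b=grab_frame("scene")["pixels"][170:295,170:340]
a=cv2.resize(a,(800,420),interpolation=2)[:, :560];b=cv2.resize(b,None,fx=3.36,fy=3.36,interpolation=2)[:, 40:560]
cv2.imwrite("pics/c3.png",cv2.resize(np.hstack([a,b]),None,fx=.74,fy=.74,interpolation=3))
E
```

```text
t 11.9 tip tray mm [  -2.7 -204.    11.6] F tray [-3.6 -5.4  2.1] yawoff 8.1 tilt [-0.    -1.    -0.002] w 0.4
t 12.28 tip tray mm [  -2.7 -196.1   11.6] F tray [-2.9 -6.9  2.5] yawoff 8.1 tilt [-0.    -1.    -0.002] w 0.5
```

View pics/c3.png

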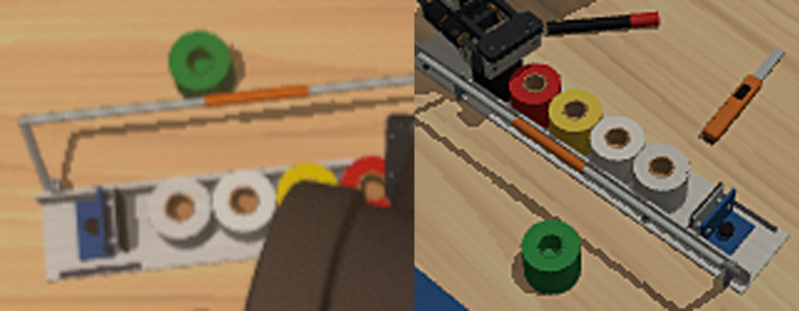

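The row is almost closed and straight, with about 20 mm still to go to the pad. I'll continue in slower steps.

```bash
python3 -m handwheel '[{"translation":[-0.011,0,0.08],"turn":[0,0,0],"grip":0},{"translation":[-0.011,0,0.08],"turn":[0,0,0],"grip":0},{"translation":[0,0,0],"turn":[0,0,0],"grip":0}]' >/dev/null; python3 s.py;python3 -m handwheel '[{"translation":[-0.007,0,0.05],"turn":[0,0,0],"grip":0},{"translation":[-0.007,0,0.05],"turn":[0,0,0],"grip":0},{"translation":[0,0,0],"turn":[0,0,0],"grip":0}]' >/dev/null; python3 s.py;python3 -m handwheel '[{"translation":[-0.007,0,0.05],"turn":[0,0,0],"grip":0},{"translation":[-0.007,0,0.05],"turn":[0,0,0],"grip":0},{"translation":[0,0,0],"turn":[0,0,0],"grip":0}]' >/dev/null; python3 s.py
```

```text
t 12.75 tip tray mm [  -2.6 -189.8   11.6] F tray [-4.  -7.   2.4] yawoff 8.1 tilt [-0.    -1.    -0.002] w 0.4
t 13.12 tip tray mm [  -2.7 -185.9   11.6] F tray [-3.9 -6.9  3.3] yawoff 8.1 tilt [-0.    -1.    -0.002] w 0.7
t 13.5 tip tray mm [  -2.7 -181.9   11.6] F tray [-2.8 -7.5  3.7] yawoff 8.1 tilt [-0.    -1.    -0.002] w 0.7
```

```bash
python3 -m handwheel '[{"translation":[-0.003,0,0.025],"turn":[0,0,0],"grip":0},{"translation":[0,0,0],"turn":[0,0,0],"grip":0}]' >/dev/null; python3 s.py;python3 -m handwheel '[{"translation":[-0.003,0,0.025],"turn":[0,0,0],"grip":0},{"translation":[0,0,0],"turn":[0,0,0],"grip":0}]' >/dev/null; python3 s.py;python3 -m handwheel '[{"translation":[-0.003,0,0.025],"turn":[0,0,0],"grip":0},{"translation":[0,0,0],"turn":[0,0,0],"grip":0}]' >/dev/null; python3 s.py
```

```text
t 13.75 tip tray mm [  -2.6 -181.1   11.6] F tray [-3.1 -7.7  2.8] yawoff 8.1 tilt [-0.    -1.    -0.002] w 0.2
t 14.0 tip tray mm [  -2.6 -180.2   11.6] F tray [-3.5 -8.   2.3] yawoff 8.1 tilt [-0.    -1.    -0.002] w 0.5
t 14.25 tip tray mm [  -2.7 -179.1   11.6] F tray [-3.5 -7.5  2.7] yawoff 8.1 tilt [-0.    -1.    -0.002] w 0.3
```

Run:
```python
from h import *
import pickle
f=pickle.load(open("f0.pkl","rb"))["scene"]
# initial pad face vs. silver roll: enlarged scene crop coords (170,170)+p/4
for n,u,v,z in(("padtopcorner",541,297,.047),("padlow",497,350,.02)):
    p=onz(f,170+u/4,170+v/4,z);print(n,((p[:2]-O)@X*1e3).round(1),((p[:2]-O)@Y*1e3).round(1))
```

```text
padtopcorner -20.5 143.4
padlow 13.8 136.4
```

```bash
python3 -m handwheel '[{"translation":[-0.003,0,0.025],"turn":[0,0,0],"grip":0},{"translation":[0,0,0],"turn":[0,0,0],"grip":0}]' >/dev/null; python3 s.py;python3 -m handwheel '[{"translation":[-0.003,0,0.025],"turn":[0,0,0],"grip":0},{"translation":[0,0,0],"turn":[0,0,0],"grip":0}]' >/dev/null; python3 s.py
```

```text
t 14.5 tip tray mm [  -2.6 -178.2   11.6] F tray [-3.6 -7.6  2.5] yawoff 8.1 tilt [-0.    -1.    -0.002] w 0.2
t 14.75 tip tray mm [  -2.6 -177.2   11.6] F tray [-3.8 -8.2  3.1] yawoff 8.1 tilt [-0.    -1.    -0.002] w 0.1
```

```bash
python3 -m handwheel '[{"translation":[-0.003,0,0.025],"turn":[0,0,0],"grip":0},{"translation":[0,0,0],"turn":[0,0,0],"grip":0}]' >/dev/null; python3 s.py
```

```text
t 15.0 tip tray mm [  -2.6 -176.2   11.6] F tray [-3.2 -6.9  2.8] yawoff 8.1 tilt [-0.    -1.    -0.002] w 0.6
```

```bash
python3 -m handwheel '[{"translation":[-0.002,0,0.015],"turn":[0,0,0],"grip":0},{"translation":[0,0,0],"turn":[0,0,0],"grip":0}]' >/dev/null; python3 s.py
```

```text
t 15.25 tip tray mm [  -2.7 -175.7   11.6] F tray [-3.3 -8.4  3.4] yawoff 8.1 tilt [-0.    -1.    -0.002] w 0.4
```

```bash
python3 -m handwheel '[{"translation":[-0.003,0,0.025],"turn":[0,0,0],"grip":0},{"translation":[0,0,0],"turn":[0,0,0],"grip":0}]' >/dev/null; python3 s.py;python3 -m handwheel '[{"translation":[-0.002,0,0.015],"turn":[0,0,0],"grip":0},{"translation":[0,0,0],"turn":[0,0,0],"grip":0}]' >/dev/null; python3 s.py
```

```text
t 15.5 tip tray mm [  -2.6 -174.6   11.6] F tray [-3.9 -8.8  3.1] yawoff 8.1 tilt [-0.    -1.    -0.002] w 0.5
t 15.75 tip tray mm [  -2.6 -174.1   11.6] F tray [-4.4 -8.4  3.5] yawoff 8.1 tilt [-0.    -1.    -0.002] w 0.4
```

```bash
python3 -m handwheel '[{"translation":[-0.003,0,0.02],"turn":[0,0,0],"grip":0},{"translation":[0,0,0],"turn":[0,0,0],"grip":0}]' >/dev/null; python3 s.py
```

```text
t 16.0 tip tray mm [  -2.6 -173.2   11.6] F tray [-3.8 -9.   3.3] yawoff 8.1 tilt [-0.    -1.    -0.002] w 0.3
```

Run:
```python
from h import *
b=grab_frame("scene")["pixels"][185:285,230:335];cv2.imwrite("pics/c4.png",cv2.resize(b,None,fx=5,fy=5,interpolation=2))
```

```text
(no output)
```

View pics/c4.png

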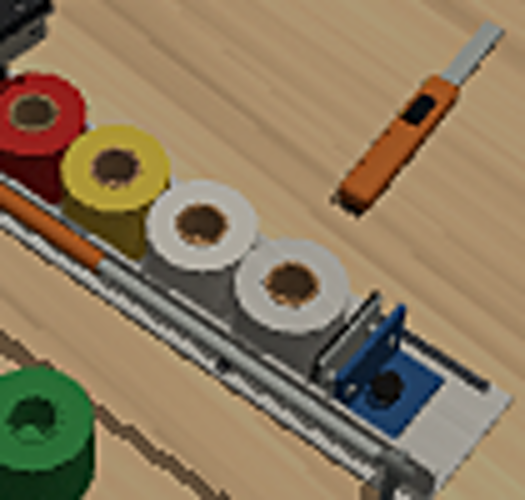

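The row is tight and straight, and the silver roll is a few mm or less from the pad. I'll go on in fine steps.

```bash
python3 -m handwheel '[{"translation":[-0.003,0,0.02],"turn":[0,0,0],"grip":0},{"translation":[0,0,0],"turn":[0,0,0],"grip":0}]' >/dev/null; python3 s.py
```

```text
t 16.3 tip tray mm [  -2.6 -172.4   11.6] F tray [-4.  -7.2  2.6] yawoff 8.1 tilt [-0.    -1.    -0.002] w 0.4
```

```bash
python3 -m handwheel '[{"translation":[-0.003,0,0.02],"turn":[0,0,0],"grip":0},{"translation":[0,0,0],"turn":[0,0,0],"grip":0}]' >/dev/null; python3 s.py
```

```text
t 16.55 tip tray mm [  -2.7 -171.6   11.6] F tray [-3.4 -8.3  3.2] yawoff 8.1 tilt [-0.    -1.    -0.002] w 0.2
```

```bash
python3 -m handwheel '[{"translation":[-0.003,0,0.02],"turn":[0,0,0],"grip":0},{"translation":[0,0,0],"turn":[0,0,0],"grip":0}]' >/dev/null; python3 s.py
```

```text
t 16.8 tip tray mm [  -2.7 -170.8   11.6] F tray [-3.4 -8.4  2.4] yawoff 8.1 tilt [-0.    -1.    -0.002] w 0.4
```

```bash
python3 -m handwheel '[{"translation":[-0.003,0,0.02],"turn":[0,0,0],"grip":0},{"translation":[0,0,0],"turn":[0,0,0],"grip":0}]' >/dev/null; python3 s.py
```

```text
t 17.05 tip tray mm [  -2.6 -169.9   11.6] F tray [-3.5 -8.2  2.1] yawoff 8.1 tilt [-0.    -1.    -0.002] w 0.3
```

```bash
python3 -m handwheel '[{"translation":[-0.003,0,0.02],"turn":[0,0,0],"grip":0},{"translation":[0,0,0],"turn":[0,0,0],"grip":0}]' >/dev/null; python3 s.py
```

```text
t 17.3 tip tray mm [  -2.6 -169.1   11.6] F tray [-4.7 -7.5  1.4] yawoff 8.1 tilt [-0.    -1.    -0.002] w 0.4
```

```bash
python3 -m handwheel '[{"translation":[-0.003,0,0.015],"turn":[0,0,0],"grip":0},{"translation":[0,0,0],"turn":[0,0,0],"grip":0}]' >/dev/null; python3 s.py
```

```text
t 17.55 tip tray mm [  -2.6 -168.9   11.6] F tray [-3.7 -9.3  2.8] yawoff 8.1 tilt [ 0.    -1.    -0.003] w 0.5
```

```bash
python3 -m handwheel '[{"translation":[-0.002,0,0.015],"turn":[0,0,0],"grip":0},{"translation":[0,0,0],"turn":[0,0,0],"grip":0}]' >/dev/null; python3 s.py
```

```text
t 17.8 tip tray mm [  -2.7 -168.6   11.7] F tray [ -3.5 -10.6   3. ] yawoff 8.2 tilt [ 0.    -1.    -0.003] w 0.6
```

```bash
python3 -m handwheel '[{"translation":[-0.002,0,0.012],"turn":[0,0,0],"grip":0},{"translation":[0,0,0],"turn":[0,0,0],"grip":0}]' >/dev/null; python3 s.py
```

```text
t 18.05 tip tray mm [  -2.7 -168.5   11.7] F tray [ -4.2 -10.7   3. ] yawoff 8.2 tilt [ 0.    -1.    -0.003] w 0.3
```

```bash
python3 -m handwheel '[{"translation":[-0.002,0,0.02],"turn":[0,0,0],"grip":0},{"translation":[0,0,0],"turn":[0,0,0],"grip":0}]' >/dev/null; python3 s.py
```

```text
t 18.3 tip tray mm [  -2.7 -168.    11.7] F tray [ -3.4 -11.6   2.7] yawoff 8.2 tilt [ 0.    -1.    -0.004] w 0.2
```

```bash
python3 -m handwheel '[{"translation":[-0.002,0,0.015],"turn":[0,0,0],"grip":0},{"translation":[0,0,0],"turn":[0,0,0],"grip":0}]' >/dev/null; python3 s.py
```

```text
t 18.55 tip tray mm [  -2.7 -167.9   11.8] F tray [ -3.2 -13.9   2.6] yawoff 8.2 tilt [ 0.001 -1.    -0.004] w 0.4
```

```bash
python3 -m handwheel '[{"translation":[0,0,0],"turn":[0,0,0],"grip":0},{"translation":[0,0,0],"turn":[0,0,0],"grip":0},{"translation":[0,0,0],"turn":[0,0,0],"grip":0},{"translation":[0,0,0],"turn":[0,0,0],"grip":0},{"translation":[0,0,0],"turn":[0,0,0],"grip":0}]' >/dev/null; python3 s.py; python3 -m handwheel '[{"translation":[0,0,0],"turn":[0,0,0],"grip":0},{"translation":[0,0,0],"turn":[0,0,0],"grip":0},{"translation":[0,0,0],"turn":[0,0,0],"grip":0}]' >/dev/null; python3 s.py
python3 -m handwheel '[{"translation":[0,0,-0.05],"turn":[0,0,0],"grip":0},{"translation":[0,0,-0.1],"turn":[0,0,0],"grip":0},{"translation":[0,0,-0.3],"turn":[0,0,0],"grip":0},{"translation":[0,0,-0.4],"turn":[0,0,0],"grip":0},{"translation":[0,0,0],"turn":[0,0,0],"grip":0}]' >/dev/null; python3 s.py
python3 -m handwheel '[{"translation":[0,-0.9,0],"turn":[0,0,0],"grip":0},{"translation":[0,-1,0],"turn":[0,0,0],"grip":0},{"translation":[0,-1,0],"turn":[0,0,0],"grip":0},{"translation":[0,-0.6,0],"turn":[0,-1,0],"grip":0},{"translation":[0,0,0],"turn":[0,0,0],"grip":0}]' >/dev/null; python3 s.py 115 0 150
```

```text
t 19.18 tip tray mm [  -2.7 -167.9   11.8] F tray [ -2.6 -13.2   2.7] yawoff 8.2 tilt [ 0.001 -1.    -0.004] w 0.4
t 19.55 tip tray mm [  -2.7 -167.9   11.8] F tray [ -2.9 -14.    2.6] yawoff 8.2 tilt [ 0.001 -1.    -0.004] w 0.1
t 20.18 tip tray mm [  -7.1 -199.8   11.5] F tray [ 0.3  0.7 -0.4] yawoff 8.2 tilt [ 0.    -1.    -0.001] w 0.4
t 20.8 tip tray mm [  -5.6 -197.6  153.5] F tray [ 0.2 -0.1 -1. ] yawoff -0.0 tilt [ 0.004 -1.    -0.001] w 0.3
units tool xyz [3.018 0.097 4.938]
```

```bash
python3 -m handwheel '[{"translation":[0.6,0,0.98],"turn":[0,0,0],"grip":0},{"translation":[0.6,0,0.98],"turn":[0,0,0],"grip":0},{"translation":[0.6,0,0.98],"turn":[0,0,0],"grip":0},{"translation":[0.6,0,0.98],"turn":[0,0,0],"grip":0},{"translation":[0.6,0,0.98],"turn":[0,0,0],"grip":0}]' >/dev/null; python3 s.py 115 0 85
python3 - <<'E'
from h import *
b=grab_frame("scene")["pixels"][165:285,175:335];cv2.imwrite("pics/c5.png",cv2.resize(b,None,fx=4.5,fy=4.5,interpolation=2))
E
```

```text
t 21.43 tip tray mm [1.135e+02 1.000e-01 1.499e+02] F tray [ 0.1 -0.   0.2] yawoff 0.1 tilt [-0.002 -1.     0.   ] w 0.3
units tool xyz [ 0.041  1.623 -0.003]
```

View pics/c5.png

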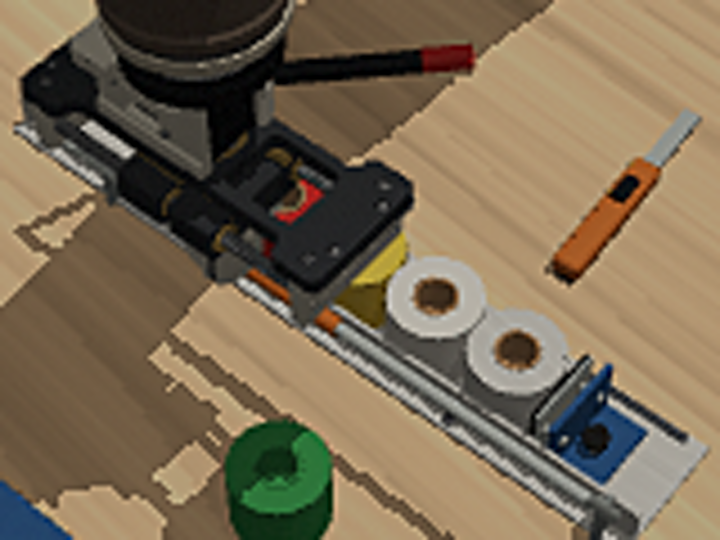

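```bash
python3 -m handwheel '[{"translation":[0.05,0.97,0],"turn":[0,0,0],"grip":0},{"translation":[0,0.97,0],"turn":[0,0,0],"grip":0},{"translation":[0,0,0],"turn":[0,0,0],"grip":0},{"translation":[-0.3,0,0],"turn":[0,0,0],"grip":0},{"translation":[-0.2,0,0],"turn":[0,0,0],"grip":0}]' >/dev/null; python3 s.py
python3 -m handwheel '[{"translation":[-0.2,0,0],"turn":[0,0,0],"grip":0},{"translation":[-0.2,0,0],"turn":[0,0,0],"grip":0},{"translation":[-0.2,0,0],"turn":[0,0,0],"grip":0},{"translation":[0,0,0],"turn":[0,0,0],"grip":0}]' >/dev/null; python3 s.py
```

```text
t 22.1 tip tray mm [95.6 -1.7 75.7] F tray [4.1 0.1 3.1] yawoff 0.0 tilt [ 0.003 -1.     0.   ] w 0.7
t 22.6 tip tray mm [70.  -1.4 73.5] F tray [ 0.1  1.  -0. ] yawoff 0.0 tilt [-0.002 -1.     0.   ] w 0.4
```

```bash
python3 -m handwheel '[{"translation":[-0.2,0,0],"turn":[0,0,0],"grip":0},{"translation":[-0.2,0,0],"turn":[0,0,0],"grip":0},{"translation":[-0.2,0,0],"turn":[0,0,0],"grip":0},{"translation":[-0.2,0,0],"turn":[0,0,0],"grip":0}]' >/dev/null; python3 s.py
python3 -m handwheel '[{"translation":[-0.2,0,0],"turn":[0,0,0],"grip":0},{"translation":[-0.2,0,0],"turn":[0,0,0],"grip":0},{"translation":[-0.2,0,0],"turn":[0,0,0],"grip":0},{"translation":[-0.1,0,0],"turn":[0,0,0],"grip":0},{"translation":[-0.1,0,0],"turn":[0,0,0],"grip":0}]' >/dev/null; python3 s.py
```

```text
t 23.1 tip tray mm [38.5 -1.5 73.5] F tray [ 1.6  0.6 -1.4] yawoff 0.0 tilt [-0.001 -1.    -0.   ] w 0.2
t 23.73 tip tray mm [ 7.4 -1.4 73.9] F tray [ 3.6  0.9 -2. ] yawoff 0.0 tilt [ 0.001 -1.     0.   ] w 0.4
```

```bash
python3 -m handwheel '[{"translation":[-0.15,0,0],"turn":[0,0,0],"grip":0},{"translation":[-0.15,0,0],"turn":[0,0,0],"grip":0},{"translation":[0,0,0],"turn":[0,0,0],"grip":0}]' >/dev/null; python3 s.py
python3 -m handwheel '[{"translation":[0.2,0,0],"turn":[0,0,0],"grip":0},{"translation":[0,-0.6,0],"turn":[0,0,0],"grip":0},{"translation":[0,-0.6,0],"turn":[0,0,0],"grip":0},{"translation":[-0.65,0,0],"turn":[0,0,0],"grip":0},{"translation":[0,0,0],"turn":[0,0,0],"grip":0}]' >/dev/null; python3 s.py -24 0 91
python3 - <<'E'
from h import *
b=grab_frame("scene")["pixels"][165:285,175:335];cv2.imwrite("pics/c6.png",cv2.resize(b,None,fx=4.5,fy=4.5,interpolation=2))
E
```

```text
t 24.1 tip tray mm [-5.  -1.5 73.9] F tray [ 2.6  0.4 -1.4] yawoff 0.0 tilt [-0. -1.  0.] w 0.1
t 24.73 tip tray mm [-24.   -1.6 121.9] F tray [-0.1 -0.5 -0.4] yawoff 0.0 tilt [-0.002 -1.     0.   ] w 0.4
units tool xyz [0.002 0.773 0.039]
```

View pics/c6.png

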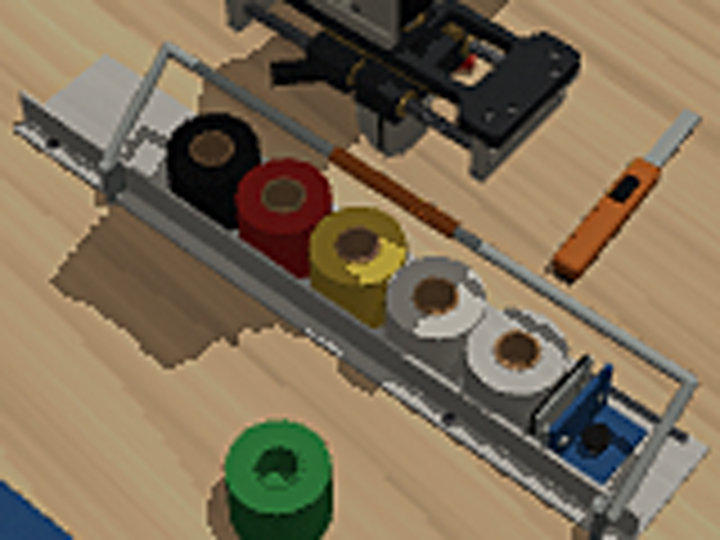

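The row is straight and tight against the pad, and the bar is about half closed above it. Next I press the sleeve down from above.

```bash
python3 -m handwheel '[{"translation":[0,0.5,0],"turn":[0,0,0],"grip":0},{"translation":[0,0.25,0],"turn":[0,0,0],"grip":0},{"translation":[-0.05,0.15,0],"turn":[0,0,0],"grip":0},{"translation":[-0.12,0.2,0],"turn":[0,0,0],"grip":0},{"translation":[0,0,0],"turn":[0,0,0],"grip":0}]' >/dev/null; python3 s.py -37 0 62.2
python3 -m handwheel '[{"translation":[-0.07,0.2,0],"turn":[0,0,0],"grip":0},{"translation":[-0.07,0.2,0],"turn":[0,0,0],"grip":0},{"translation":[0,0,0],"turn":[0,0,0],"grip":0}]' >/dev/null; python3 s.py -42 0 45
```

```text
t 25.4 tip tray mm [-29.9  -1.5  77.4] F tray [ 0.4  0.2 -0.1] yawoff 0.0 tilt [-0.001 -1.    -0.   ] w 0.4
units tool xyz [-0.177  0.379  0.037]
t 25.77 tip tray mm [-35.5  -1.5  61.1] F tray [0.7 0.1 0.5] yawoff 0.0 tilt [-0.001 -1.    -0.   ] w 0.3
units tool xyz [-0.162  0.403  0.037]
```

Run:
```python
from h import *
b=grab_frame("scene")["pixels"][165:285,175:335];cv2.imwrite("pics/c7.png",cv2.resize(b,None,fx=4.5,fy=4.5,interpolation=2))
```

```text
(no output)
```

View pics/c7.png

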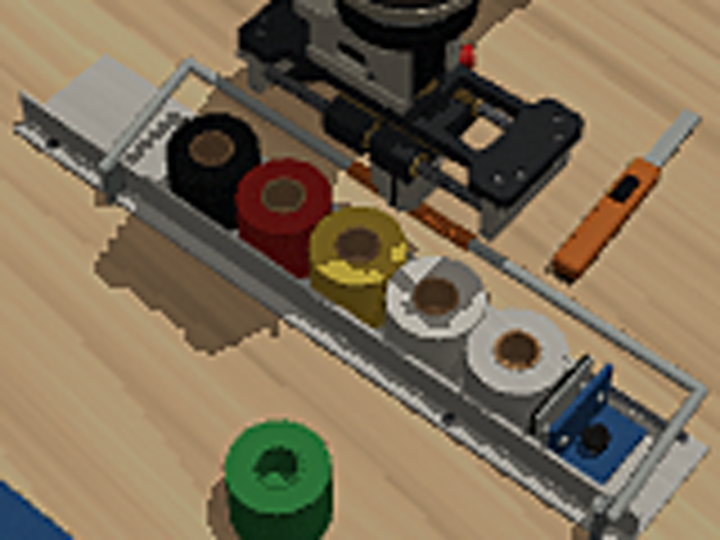

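The finger sits on the sleeve and the bar follows it down. I'll carry on along the arc to the stop.

```bash
python3 -m handwheel '[{"translation":[-0.07,0.2,0],"turn":[0,0,0],"grip":0},{"translation":[-0.06,0.2,0],"turn":[0,0,0],"grip":0},{"translation":[0,0,0],"turn":[0,0,0],"grip":0}]' >/dev/null; python3 s.py
python3 -m handwheel '[{"translation":[-0.03,0.1,0],"turn":[0,0,0],"grip":0},{"translation":[0,0.1,0],"turn":[0,0,0],"grip":0},{"translation":[0,0,0],"turn":[0,0,0],"grip":0}]' >/dev/null; python3 s.py -42 0 33
```

```text
t 26.2 tip tray mm [-40.9  -1.5  45. ] F tray [ 0.3  0.6 -0.6] yawoff 0.0 tilt [-0.002 -1.    -0.   ] w 0.1
t 26.57 tip tray mm [-41.5  -1.5  37.5] F tray [-1.2  0.3 -0.2] yawoff 0.0 tilt [-0. -1. -0.] w 0.2
units tool xyz [-0.012  0.113  0.037]
```

```bash
python3 -m handwheel '[{"translation":[-0.01,0.07,0],"turn":[0,0,0],"grip":0},{"translation":[0,0,0],"turn":[0,0,0],"grip":0}]' >/dev/null; python3 s.py;python3 -m handwheel '[{"translation":[0,0.04,0],"turn":[0,0,0],"grip":0},{"translation":[0,0,0],"turn":[0,0,0],"grip":0}]' >/dev/null; python3 s.py;python3 -m handwheel '[{"translation":[0,0.03,0],"turn":[0,0,0],"grip":0},{"translation":[0,0,0],"turn":[0,0,0],"grip":0}]' >/dev/null; python3 s.py
```

```text
t 26.82 tip tray mm [-41.8  -1.5  34.9] F tray [ 0.7  0.1 -0.2] yawoff 0.0 tilt [-0. -1.  0.] w 0.6
t 27.07 tip tray mm [-41.8  -1.5  33.4] F tray [ 0.7 -0.3  0.5] yawoff 0.0 tilt [-0. -1.  0.] w 0.2
t 27.32 tip tray mm [-41.7  -1.5  32.9] F tray [-2.3  0.2  9.7] yawoff 0.0 tilt [ 0. -1.  0.] w 0.6
```

```bash
python3 -m handwheel '[{"translation":[0,0.02,0],"turn":[0,0,0],"grip":0},{"translation":[0,0,0],"turn":[0,0,0],"grip":0}]' >/dev/null; python3 s.py
python3 -m handwheel '[{"translation":[0,-0.3,0],"turn":[0,0,0],"grip":0},{"translation":[0,-1,0],"turn":[0,0,0],"grip":0},{"translation":[0,-1,0],"turn":[0,0,0],"grip":0},{"translation":[-1,-1,0],"turn":[0,0,0],"grip":0},{"translation":[-1,-1,0],"turn":[0,0,0],"grip":0}]' >/dev/null
python3 -m handwheel '[{"translation":[-0.9,-0.5,0],"turn":[0,0,0],"grip":0},{"translation":[0,0,0],"turn":[0,0,0],"grip":0}]' >/dev/null;python3 s.py
python3 - <<'E'
from h import *
import pickle
g=grab_frame("scene");f=grab_frame("top");pickle.dump((g,f),open("fe.pkl","wb"))
b=cv2.resize(g["pixels"][165:285,175:335],(720,540),interpolation=2)[:, :];a=cv2.resize(f["pixels"][100:200,132:332],(720,360),interpolation=2)
cv2.imwrite("pics/c8.png",np.vstack([cv2.resize(b,(480,360)),cv2.resize(a,(480,240))]))
E
```

```text
t 27.57 tip tray mm [-41.7  -1.5  32.6] F tray [-5.  -0.7 17.3] yawoff 0.0 tilt [ 0.001 -1.     0.   ] w 0.0
t 28.45 tip tray mm [-159.2   -1.6  225.1] F tray [0.9 0.5 0.3] yawoff 0.0 tilt [ 0.003 -1.     0.001] w 0.6
```

View pics/c8.png

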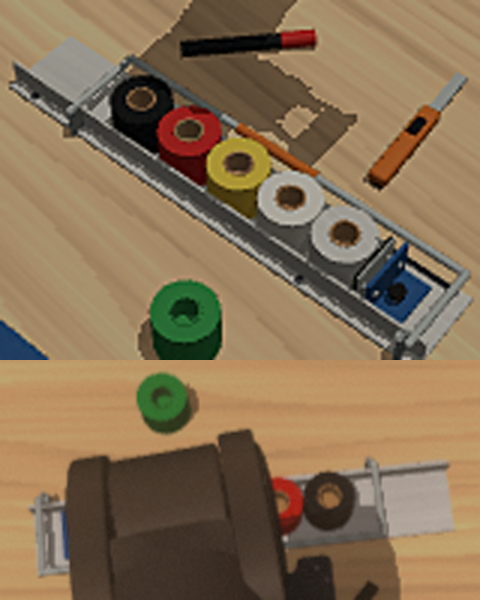

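The bar is shut in front of the rolls and the row is straight and closed. A quick check of roll spacing comes before handing in.

Run:
```python
from h import *
import pickle
g,_=pickle.load(open("fe.pkl","rb"))
for u,v in((141,97),(190,130),(239,163),(290,197),(344,233)):
    p=onz(g,175+u/3,165+v/3,.052);print(((p[:2]-O)@X*1e3).round(1),((p[:2]-O)@Y*1e3).round(1))
p=onz(g,175+277/3,165+149/3,.028);print("sleeve",((p[:2]-O)@X*1e3).round(1),((p[:2]-O)@Y*1e3).round(1))
ticket.close_job()
```

```text
1.6 -120.3
2.2 -60.2
2.8 -2.7
3.0 54.3
3.3 112.0
sleeve -45.0 2.2
the job is handed in; nothing more can be done
```

The job is done and handed in at about 28.5 s on the robot's clock. The five rolls stand tight against the end plate, and the retaining bar is fully down in front of them.

- **Row:** I pressed the rolls to the fence, two, two and one, then pushed the row along from the black roll. Sliding it took about 7 to 9 N. Once it met the sprung pad, I held 13 to 14 N along the row for about 1 s. The highest reading was about 15 N, sideways part included, against the 25 N limit.
- **Bar:** I pushed it over from behind, then pressed the sleeve down from above until it met its stop. There the force rose to 17 N at bar height 27 mm (28 mm expected).
- **Last check, before handing in:** The last scene picture puts the roll centres 57 to 60 mm apart for 58 mm rolls, and 1.6 to 3.3 mm across the tray, where 3 mm means touching the fence. The sleeve is at x = -45 mm, against -42 mm expected.
- **Disagreements and gaps:** The black-to-red spacing read 60.1 mm, which I took as error from hand-picked pixels because no gap shows. The arm hid most of the row in the last top view, so the check rests on the scene picture. The cutter, marker and green roll look unmoved; I did not re-measure the other things on the bench.

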